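# Fish the trapped key out of the slot fixture

### The job

A brass key is stuck deep in the covered slot of the aluminium fixture. Take the orange hooked pick from its rest, feel the hook gently into the key's window and drag the key right out of the slot with it, so that it is left lying flat on the fixture's ledge, then lay the pick back in both saddles of its rest. Do not force anything, do not touch the key with the gripper, and leave the other things on the bench alone.

Things in the scene. Friction and masses are not known exactly. Their poses are not given: they have to be found in the camera images.
- slot_mouth (a point): Mouth of the slot, on the centre line of its floor, 10 mm above the bench. x runs level into the slot (depth), z is up. The slot is a straight tunnel 28 mm wide, 30 mm high (floor to cover), 92 mm deep, closed at the end. Before the mouth its floor runs on as an open ledge 70 mm long and 35 mm wide inside rims 4 mm high (rims end 75 mm before the mouth).
- slot_block: The fixed aluminium fixture that holds the slot, with a dark steel cover: 44 mm wide, 90 mm over feet with screws, 48 mm high, 100 mm deep behind the mouth. Origin on the bench under the mouth, axes as slot_mouth. 55 mm deep in the slot, two spring plungers press on the key's sides (round bodies show outside); moving the key takes some 2 to 8 N.
- key_center (a point): Centre of the plate of the loose brass key: 40 mm long (x, into the slot), 24 mm wide, 6 mm thick, with a through window in its middle, 9 mm along x and 14 mm across. Along the window's far edge stands a rib, 22 mm wide and 15 mm high from the floor, face flush with the window's edge. It starts flat on the slot's floor, near face 48 to 51 mm deep, far end 1 to 4 mm from the closed end.
- pick_handle (a point): Centre of the orange handle (96 mm long, 18 mm square) of the loose hooked pick (0.16 kg). x points along the handle to the hook, z up. Ahead of the handle the neck cranks down to a shank parallel to the handle, 20 mm below its centre line. In the rest this point is 45 mm above the bench.
- pick_collet (a point): Front of the dark collet (8.4 mm thick) on the pick's shank: 120 mm ahead of and 20 mm below pick_handle, axes alike. Beyond it the shank is 5 mm thick and ends in a hook pointing straight down, a 5 mm round pin, tip 32.5 mm below pick_handle. The shank is telescopic, locked: the hook's axis is 15 to 60 mm ahead of this point (135 to 180 mm of pick_handle), untold: find it by touch.
- pick_rest: Fixed black rest: base 110 x 56 x 6 mm and two saddles (10 mm thick, centres 38 mm either side of the middle), seats 36 mm above the bench, between ears some 27 mm apart at the seat that flare upward to 52 mm height. Origin on the bench under its middle; x along the lying handle towards the hook; the handle's centre lies 45 mm above it.
- pick_butt (a point): The butt end of the pick's handle, 54 mm behind pick_handle, axes alike.
- grease_jar: Grease jar, white with a blue lid, 63 mm across, 53 mm high, a bystander; origin at the centre of its underside.
- setting_ring: Steel setting ring, 68 mm across, 16 mm high, a bystander; origin at the centre of its underside.

How it is judged:
By the outcome, as a careful person would: the job done as asked, in the order asked, and still so for the second after the job is handed in, with the robot touching nothing.
It also fails if it takes over 56 s, if anything falls off the work surface, if the arm or the gripper's body presses on something with over 40 N, if the wrist force passes 120 N, or if a joint passes its speed limit or range.

### The arm

A 6-joint arm with a two-finger parallel gripper is mounted at the origin on a cart in front of the work surface, level with it; the furniture and walls round the work are solid. World frame = base frame: x ahead of the robot, y to its left, z up, the work surface at z = 0. Lengths are in mm, angles in degrees, forces in N, time in s.
With the tool pointing down it reaches from about 350 to 850 mm from the base axis. Payload 8.1 kg.
Tool frame: the origin (TCP) lies midway between the tips of the shut fingers; the grasp point (between the pads) lies 19 mm behind it; z points along the fingers, y is the line along which they close (so a half turn about z gives the same grasp; the last joint's range is limited). The gripper opens to 85 mm and grips with 20 to 120 N. Pads are 22 mm wide; open, the fingers measure 114 mm over their backs; the gripper's body (76 mm by 85 mm) begins 54 mm behind the grasp point. The pads swing forward as they close: fully open they stand 13 mm farther back than shut.
Start: joints at [66.727, 7.471, 85.268, -0, 87.261, -4.893], TCP at [189.174, 569.402, 231.292] pointing down, gripper open.
Joint ranges: [-169.43, 169.43], [-51.17, 129.36], [1.28, 143.12], [-76.62, 256.62], [0, 156.53], [-152.29, 152.29]. Speed limits (degrees/s): [136.94, 136.94, 159.86, 180, 180, 180].

### API

Orientations are given as [roll, pitch, yaw] about the fixed x, y, z axes, in that order (R = Rz(yaw) Ry(pitch) Rx(roll)).
In Python, from bench import sense, snapshot, camera_params, hand_in, masks_of, pinpoint gives the robot as it stands.
- The arm moves only by the tool step_arm, never from a script. Its argument "targets" is a list of rows, each an object with "angular": the turn, a rotation vector about the tool's x, y, z scaled (see below), a list of three; "dp": the shift along the tool's x, y, z scaled (see below), a list of three; "fingers": the closure, from 0 (fully open) to 1 (shut). A call has exactly 8 rows; each row is the pose to reach, as a shift and turn from the pose commanded when the call began, along the tool's axes at that moment, turning the shorter way round; what a row does not reach only later rows make up. The controller multiplies each number of a shift by 0.2 m and each number of a turn by 180 degrees. A row lasts 1/8 s, in which the tool goes at most 62.5 mm and 10.7 degrees, less where a joint would pass 70% of its speed; a pose out of reach is approached as far as the arm can. A call with a number of a shift or a turn outside -1 to 1 is refused whole. A call with a gripper value outside its range is refused whole. The fingers move at their own pace and stop on an object; "newtons" is the grip in N (left out, the last holds). Time passes only in rows, so rows that repeat a pose let the fingers close, or fill a call up. It gives the time, the measured TCP pose, the force, the opening and the grip force at its end, in the units of the state.
- sense(): the state, without advancing time (a new reading comes with each control period).
- snapshot(name): name is "scene" or "top"; returns the picture (384x512x3 uint8, blue, green, red); there is no depth.
- camera_params(name): a dict with "vfov" (degrees; the focal length in pixels is half the picture's height over the tangent of half this angle, whatever the lens; pixels are square), "cx", "cy" (the principal point, pixels), "R" (3x3) and "t" (3): a world point X has camera coordinates R X + t. Camera axes: x right, y down, z forward; pixel columns grow to the right and rows downward; lengths in mm; the calibration is good to about 2 mm. A picture is of the moment at which its call begins. camera_params takes no time and is no camera call.
- hand_in(): hands the job in; it is judged then, once.
Trained networks look in the newest picture that a camera, given by its name, has taken for a name from the list of things; names that differ only in an ending like _2 or _b are one class to them, and where a whole thing is asked for, a point or a joint stands for the part that bears it (a point fixed in the world has none). Each returns a list of dicts, best first, with "conf" (0 to 1); they miss things now and then, are a little off and sometimes report something else, mostly with a low value. They report only what shows in the picture. A call takes as long as a camera call.
- masks_of(camera, label): "pixels" (384x512 bool, what is visible of it) and "at" ([column, row] in pixels, amid what is visible of it).
- pinpoint(camera, label): "at" ([column, row] in pixels: a listed point, or the origin of a listed thing).
The state is a dict: "time": time; "joint_pos": joint angles; "qd": joint speeds; "joint_efforts": joint torques, N m; "tool_pos": TCP position; "tcp_rot": TCP orientation; "ft_force": force on the tool from outside, world axes, zero at the start; "wrist_torque": the same for the moment, N m; "finger_gap": finger opening in mm; "grip_force": force on a finger pad.
Only numpy, scipy, OpenCV 4.12 (cv2) and the standard library are available. Lean on these libraries where they do the work, as an engineer would, in place of code of your own. Each camera call takes 0.05 s, during which the arm holds its last target. There are 200 camera calls.

## Working session

There is one attempt and no reset: what is moved stays moved. The work goes in short steps, Python scripts to look and compute and a tool call to move; the robot and the scene stay as the last step left them, time stands still between calls to the robot, and variables do not carry over. Pictures are saved under pics/ and viewed, at most 10 in all, crops included, and the job is handed in when it is done.

Besides the shell and the picture viewer there is one more tool, called after "Call:" in YAML: its name, and indented under it one key for each argument. step_arm: Moves the arm, as the interface text tells. Its arguments: {"type":"object","properties":{"targets":{"type":"array","items":{"type":"object","properties":{"angular":{"type":"array","items":{"type":"number","minimum":-1,"maximum":1}},"dp":{"type":"array","items":{"type":"number","minimum":-1,"maximum":1}},"fingers":{"type":"number"}}}},"newtons":{"type":"number"}},"required":["targets"]}

```bash
mkdir -p pics; ls
cat > h.py <<'E'
import numpy as np, cv2, json
from bench import *
def K(n):
    p=camera_params(n); f=192/np.tan(np.radians(p['vfov'])/2)
    return f,p['cx'],p['cy'],np.array(p['R']),np.array(p['t'])
def ray(n,uv):
    f,cx,cy,R,t=K(n); d=R.T@np.array([(uv[0]-cx)/f,(uv[1]-cy)/f,1]); return -R.T@t,d
def atz(n,uv,z):
    c,d=ray(n,uv); return c+d*(z-c[2])/d[2]
def proj(n,X):
    f,cx,cy,R,t=K(n); q=R@np.asarray(X,float)+t; return np.array([cx+f*q[0]/q[2],cy+f*q[1]/q[2]])
E
python3 - <<'E'
from h import *
s=sense(); print({k:np.round(v,2).tolist() for k,v in s.items()})
ims=[]
for n in('scene','top'):
    im=snapshot(n); cv2.imwrite(f'pics/{n}0.png',im)
    f,cx,cy,R,t=K(n); print(n,f,cx,cy,-R.T@t,R.tolist())
    for l,z in dict(slot_mouth=10,slot_block=0,key_center=13,pick_handle=45,pick_collet=25,pick_rest=0,pick_butt=45,grease_jar=0,setting_ring=0).items():
        for d in pinpoint(n,l)[:2]: print(l,np.round(d['at'],1),round(d['conf'],2),np.round(atz(n,d['at'],z),1))
E
```

```text
pics
{'time': 0.0, 'joint_pos': [66.73, 7.51, 85.33, 0.0, 87.26, -4.89], 'qd': [0.02, -0.03, -0.08, -0.01, 0.0, 0.02], 'joint_efforts': [0.0, -56.94, -50.06, -0.0, 0.01, -0.0], 'tool_pos': [188.94, 568.87, 230.25], 'tcp_rot': [-179.89, -0.01, 161.62], 'ft_force': [-0.68, 0.37, 1.01], 'wrist_torque': [0.01, 0.0, 0.04], 'grip_force': 0.0, 'finger_gap': 85.18}
scene 370.1008895411382 253.60624422742922 194.38230842495497 [ -28.21464086 -608.75423157  617.95338075] [[0.5927899960412767, -0.8050966142568877, 0.02048077892756589], [-0.4911098704023729, -0.38152387709557783, -0.7831032029045233], [0.6382876434545387, 0.4541574318648268, -0.6215544314822293]]
slot_mouth [296.6 208.2] 0.86 [ 617.6 -284.    10. ]
slot_mouth [139.9 170.5] 0.28 [485.5 155.9  10. ]
slot_block [294.1 211.2] 0.73 [ 614.2 -279.7    0. ]
pick_handle [152.5 178. ] 0.86 [453.4  59.5  45. ]
pick_collet [185.1 200.8] 0.62 [454.4 -55.1  25. ]
pick_collet [292.5 209.9] 0.15 [ 590.  -287.3   25. ]
pick_rest [154.1 191.8] 0.86 [451.3  60.6   0. ]
pick_butt [141.  169.3] 0.58 [461.5 114.   45. ]
pick_butt [154.4 176.2] 0.46 [
[... 344 characters left out ...]
289], [-0.9936230172367484, 0.01404964231788002, -0.11187451527528713], [0.1120342538912791, 0.01114737777614317, -0.9936418177209233]]
slot_mouth [288.1 168.6] 0.71 [ 609.5 -274.8   10. ]
slot_block [290.1 166.6] 0.92 [ 616.5 -281.     0. ]
pick_handle [148.9 221.8] 0.69 [477.1  69.1  45. ]
pick_handle [287.8 171.2] 0.66 [ 596.6 -270.8   45. ]
pick_collet [198.5 227.7] 0.88 [461.6 -48.3  25. ]
pick_rest [157.7 228. ] 0.77 [462.7  60.1   0. ]
pick_rest [147.8 225.9] 0.6 [468.3  85.6   0. ]
pick_butt [125.7 226.8] 0.61 [465.7 125.4  45. ]
grease_jar [364.6 212. ] 0.82 [ 496.4 -467.5    0. ]
grease_jar [199.2 230. ] 0.58 [456.2 -46.    0. ]
setting_ring [324.6 216.7] 0.8 [ 485.8 -365.6    0. ]
```

Run:
```python
import cv2
a=cv2.imread('pics/scene0.png');b=cv2.imread('pics/top0.png')
cv2.imwrite('pics/s1.png',cv2.resize(a[130:320,100:380],(800,543),interpolation=cv2.INTER_CUBIC))
cv2.imwrite('pics/t1.png',cv2.resize(b[110:260,100:400],(800,400),interpolation=cv2.INTER_CUBIC))
```

```text
(no output)
```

View pics/s1.png

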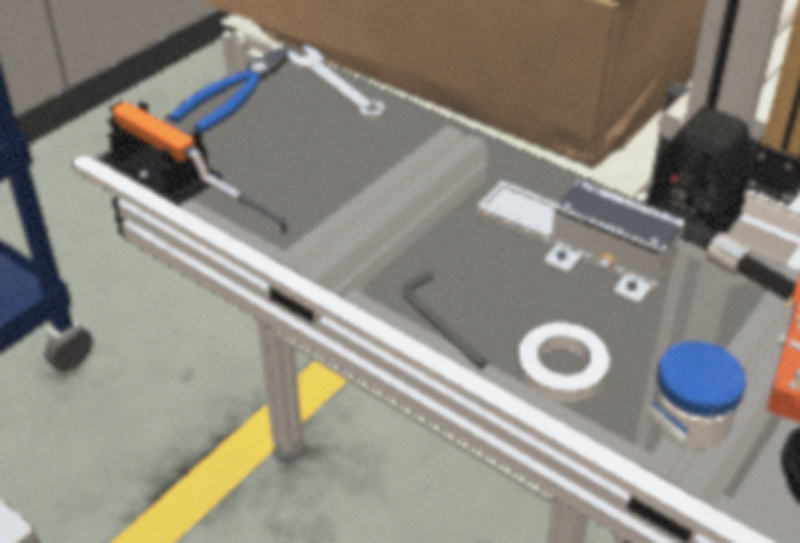

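View pics/t1.png

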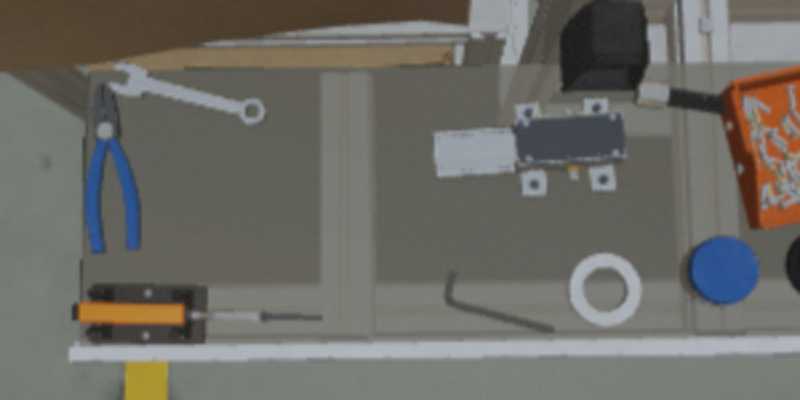

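```bash
cat >> h.py <<'E'
from scipy.optimize import minimize
S=4
def hull_mask(n,boxes,pose,shape=(384*4,512*4)):
    x,y,yaw=pose; c,s=np.cos(yaw),np.sin(yaw); m=np.zeros(shape,np.uint8)
    for b in boxes:
        P=[proj(n,[x+c*a-s*e,y+s*a+c*e,z]) for a in b[0] for e in b[1] for z in b[2]]
        h=cv2.convexHull(((np.array(P)+.5)*S-.5).astype(np.float32))
        cv2.fillConvexPoly(m,np.round(h*16).astype(np.int32),1,shift=4)
    return m>0
def fit(data,boxes,p0):
    def cost(p):
        t=0
        for n,m in data:
            h=hull_mask(n,boxes,p); t+=1-(h&m).sum()/(h|m).sum()
        return t
    r=minimize(cost,p0,method='Nelder-Mead',options=dict(initial_simplex=np.array([p0]*4)+np.vstack([np.zeros(3),np.diag([6,6,.05])]),xatol=.02,fatol=1e-5))
    return r.x,r.fun
def up(im): return cv2.resize(im,None,fx=S,fy=S,interpolation=cv2.INTER_CUBIC)
def orange(im,box):
    h=cv2.cvtColor(up(im),cv2.COLOR_BGR2HSV).astype(int); m=(h[...,1]>140)&(h[...,2]>90)&(h[...,0]<22)&(h[...,0]>3)
    k=np.zeros_like(m); u0,v0,u1,v1=[S*b for b in box]; k[v0:v1,u0:u1]=1; return m&k
E
python3 - <<'E'
from h import *
a=cv2.imread('pics/scene0.png');b=cv2.imread('pics/top0.png')
ms=orange(a,(130,160,172,190)); mt=orange(b,(120,215,180,240))
H=[((-54,48),(-9,9),(36,54))]
H2=[((-48,48),(-9,9),(36,54))]
for nm,box in(('96',H2),('102',H)):
  for d in([('scene',ms)],[('top',mt)],[('scene',ms),('top',mt)]):
    p,f=fit(d,box,np.array([462,65,-np.pi/2])); print('handle',nm,[x[0] for x in d],np.round(p[:2],1),round(np.degrees(p[2]),2),round(f,3))
print([proj('top',[462,65+48,54]),proj('top',[462,17,54])])
# block: masks
for n in('scene','top'):
    for d in masks_of(n,'slot_block')[:1]:
        m=d['pixels']; vs,us=np.where(m); print(n,d['conf'],us.min(),us.max(),vs.min(),vs.max(),m.sum())
        np.save(f'blk_{n}.npy',m)
# dark cover in top
h=up(b); reg=(slice(140*S,180*S),slice(285*S,345*S)); g=h[reg]
for (u,v) in [(315,162),(280,167),(315,175),(300,152)]: print((u,v),b[v,u],)
for (u,v) in [(317,207),(315,218),(285,203)]: print('sc',(u,v),a[v,u])
E
```

```text
handle 96 ['scene'] [463.3  69.8] -93.53 0.194
handle 96 ['top'] [464.2  69.4] -92.12 0.075
handle 96 ['scene', 'top'] [464.2  70.1] -92.25 0.277Traceback (most recent call last):
  File "<stdin>", line 8, in <module>
  File "h.py", line 27, in fit
    r=minimize(cost,p0,method='Nelder-Mead',options=dict(initial_simplex=np.array([p0]*4)+np.vstack([np.zeros(3),np.diag([6,6,.05])]),xatol=.02,fatol=1e-5))
    res = _minimize_neldermead(fun, x0, args, callback, bounds=bounds,
                               **options)
    fxr = func(xr)
    fx = function(np.copy(x), *(wrapper_args + args))
  File "h.py", line 25, in cost
    h=hull_mask(n,boxes,p); t+=1-(h&m).sum()/(h|m).sum()
  File "h.py", line 17, in hull_mask
    P=[proj(n,[x+c*a-s*e,y+s*a+c*e,z]) for a in b[0] for e in b[1] for z in b[2]]
       ~~~~^^^^^^^^^^^^^^^^^^^^^^^^^^^
  File "h.py", line 11, in proj
    f,cx,cy,R,t=K(n); q=R@np.asarray(X,float)+t; return np.array([cx+f*q[0]/q[2],cy+f*q[1]/q[2]])
                ~^^^
  File "h.py", line 4, in K
    p=camera_params(n); f=192/np.tan(np.radians(p['vfov'])/2)
ValueError: time passes only in moves, steps and waits
```

```bash
sed -i 's/^def K(n):/import functools\n@functools.cache\ndef K(n):/' h.py
python3 - <<'E'
from h import *
a=cv2.imread('pics/scene0.png');b=cv2.imread('pics/top0.png')
for n in('scene','top'):
    snapshot(n)
    for d in masks_of(n,'slot_block')[:1]:
        m=d['pixels']; vs,us=np.where(m); print(n,d['conf'],us.min(),us.max(),vs.min(),vs.max(),m.sum())
        np.save(f'blk_{n}.npy',m)
for (u,v) in [(315,162),(280,167),(315,175),(300,152)]: print((u,v),b[v,u],)
for (u,v) in [(317,207),(315,218),(285,203)]: print('sc',(u,v),a[v,u])
# cover: dark top 100x44 at z=48
def dark(im,box):
    g=up(im).astype(int); m=(g.max(2)<110)&(g[...,0]>g[...,2]+4)
    k=np.zeros_like(m); u0,v0,u1,v1=[S*q for q in box]; k[v0:v1,u0:u1]=1; m&=k
    n,l,st,_=cv2.connectedComponentsWithStats(m.astype(np.uint8)); return l==1+np.argmax(st[1:,4])
ms=dark(a,(285,188,345,225)); mt=dark(b,(285,145,340,180))
vis=np.vstack([np.repeat(up(im[v0:v1,u0:u1])[...],1,0) if 0 else cv2.resize(np.where(m[...,None],(0,0,255),up(im)).astype(np.uint8)[v0*S:v1*S,u0*S:u1*S],(640,290)) for im,m,(u0,v0,u1,v1) in((a,ms,(260,180,350,240)),(b,mt,(255,140,345,185)))])
cv2.imwrite('pics/m2.png',vis)
C=[((0,100),(-22,22),(44,48))]
T=[((0,100),(-22,22),(47.9,48))]
for B in(C,T):
  for d in([('scene',ms)],[('top',mt)],[('scene',ms),('top',mt)]):
    p,f=fit(d,B,np.array([615,-280,-np.pi/2])); print('block',[x[0] for x in d],np.round(p[:2],1),round(np.degrees(p[2]),2),round(f,3))
E
```

```text
scene 0.75 266 338 193 236 1721
top 0.92 263 334 147 182 1633
(315, 162) [77 70 65]
(280, 167) [168 161 154]
(315, 175) [147 138 135]
(300, 152) [160 153 146]
sc (317, 207) [102  96  91]
sc (315, 218) [121 127 135]
sc (285, 203) [230 226 221]
block ['scene'] [ 630.  -283.4] -94.84 0.544
block ['top'] [ 616.2 -284.3] -87.01 0.175
block ['scene', 'top'] [ 615.  -283.4] -85.57 0.728
block ['scene'] [ 622.5 -284.7] -90.74 0.496
block ['top'] [ 615.4 -284.1] -86.29 0.16
block ['scene', 'top'] [ 616.4 -284.1] -87.11 0.659
```

View pics/m2.png

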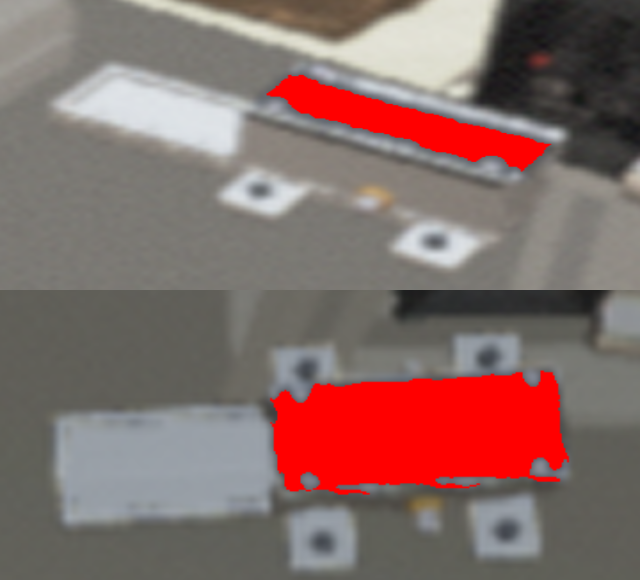

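Run:
```python
from h import *
T=lambda u,v:(255+u/7.111-.5+.0,140+(v-290)/6.444-.5)
Sc=lambda u,v:(260+u/7.111-.5,180+v/4.833-.5)
def show(n,f,pts,z):
    P=[atz(n,f(*p),z) for p in pts]
    for p in P: print(n,z,np.round(p,1))
show('top',T,[(55,418),(62,523),(268,405),(272,512)],14)
show('top',T,[(275,392),(285,490),(555,372),(568,475)],48)
show('scene',Sc,[(108,65),(55,103),(235,157)],14)
show('scene',Sc,[(298,68),(243,108),(567,135),(515,180)],48)
# silhouette fit of net masks with full model
data=[(n,cv2.resize(np.load(f'blk_{n}.npy').astype(np.uint8),None,fx=4,fy=4,interpolation=0)>0) for n in('scene','top')]
B=[((0,100),(-22,22),(0,48)),((-75,0),(-21.5,21.5),(0,14))]+[((c-9,c+9),(-45,45),(0,5)) for c in(16,78)]
for d in(data[:1],data[1:],data):
    p,f=fit(d,B,np.array([615,-280,-np.pi/2+.04])); print([x[0] for x in d],np.round(p[:2],1),round(np.degrees(p[2]),2),round(f,3))
```

```text
top 14 [ 633.7 -209.    14. ]
top 14 [ 591.5 -210.8   14. ]
top 14 [ 637.8 -285.6   14. ]
top 14 [ 594.8 -286.    14. ]
top 48 [ 635.4 -284.7   48. ]
top 48 [ 597.5 -287.2   48. ]
top 48 [ 641.7 -381.6   48. ]
top 48 [ 601.8 -384.5   48. ]
scene 14 [ 631.1 -207.9   14. ]
scene 14 [ 592.1 -210.9   14. ]
scene 14 [ 594.7 -285.6   14. ]
scene 48 [ 632.9 -284.6   48. ]
scene 48 [ 593.3 -286.3   48. ]
scene 48 [ 642.3 -383.7   48. ]
scene 48 [ 601.4 -385.1   48. ]
['scene'] [ 615.5 -284.7] -88.16 0.069
['top'] [ 617.9 -286.1] -87.15 0.095
['scene', 'top'] [ 617.1 -284.9] -87.41 0.19
```

```bash
cat > plan.py <<'E'
import sys,json,numpy as np,os
# usage: plan.py x y z yaw ; keeps the commanded pose in cmd.json
F='cmd.json'
c=json.load(open(F)) if os.path.exists(F) else [189.174,569.402,231.292,161.62]
x,y,z,yaw=c; s,k=np.sin(np.radians(yaw)),np.cos(np.radians(yaw))
A=np.array([[k,s,0],[s,-k,0],[0,0,-1]]).T  # rows: world->tool
A=np.array([[k,s,0],[s,-k,0],[0,0,-1]])
t=[float(v) for v in sys.argv[1:5]]
d=np.round(A@(np.array(t[:3])-c[:3])/200,4); a=round(-(t[3]-yaw)/180,4)
n=list(np.array(c[:3])+A.T@d*200)+[yaw-a*180]
print('dp',d.tolist(),'ang',[0,0,a],'cmd ->',np.round(n,2).tolist(), 'half',np.round(d/2,4).tolist())
json.dump([float(v) for v in n],open(F,'w'))
E
python3 plan.py 280 400 200 137; python3 plan.py 371 235 160 112; python3 plan.py 464 69.8 110 87.8
python3 - <<'E'
from h import *
a=cv2.imread('pics/scene0.png')
# hook tip in both views
for n,uv,z in(('top',(100+322/2.667,110+318/2.667),25),('scene',(100+284/2.857,130+230/2.857),13),('scene',(100+284/2.857,130+226/2.857),20)):
    P=atz(n,uv,z); print(n,np.round(P,1), 'L',np.round(69.8-P[1],1))
E
```

```text
dp [-0.698, -0.6606, 0.1565] ang [0, 0, 0.1368] cmd -> [279.99, 400.0, 199.99, 137.0] half [-0.349, -0.3303, 0.0782]
dp [-0.8955, -0.293, 0.2] ang [0, 0, 0.1389] cmd -> [371.0, 234.99, 159.99, 111.99] half [-0.4478, -0.1465, 0.1]
dp [-0.94, 0.1218, 0.25] ang [0, 0, 0.1344] cmd -> [464.0, 69.8, 109.99, 87.8] half [-0.47, 0.0609, 0.125]
top [ 457.1 -103.5   25. ] L 173.3
scene [458.6 -98.6  13. ] L 168.4
scene [ 456.9 -100.9   20. ] L 170.7
```

Call:
step_arm:
  targets:
    - {"dp": [-0.1745, -0.1652, 0.039], "angular": [0, 0, 0.034], "fingers": 0.5}
    - {"dp": [-0.349, -0.3303, 0.0782], "angular": [0, 0, 0.0684], "fingers": 0.5}
    - {"dp": [-0.5235, -0.4955, 0.1174], "angular": [0, 0, 0.1026], "fingers": 0.5}
    - {"dp": [-0.698, -0.6606, 0.1565], "angular": [0, 0, 0.1368], "fingers": 0.5}
    - {"dp": [-0.698, -0.6606, 0.1565], "angular": [0, 0, 0.1368], "fingers": 0.5}
    - {"dp": [-0.698, -0.6606, 0.1565], "angular": [0, 0, 0.1368], "fingers": 0.5}
    - {"dp": [-0.698, -0.6606, 0.1565], "angular": [0, 0, 0.1368], "fingers": 0.5}
    - {"dp": [-0.698, -0.6606, 0.1565], "angular": [0, 0, 0.1368], "fingers": 0.5}

```text
time: 2.2
tool_pos: [279.5, 400.8, 200.1]
tcp_rot: [180.0, -0.0, 137.1]
ft_force: [-0.0, 0.5, 0.3]
finger_gap: 42.9
grip_force: 0.0
```

Call:
step_arm:
  targets:
    - {"dp": [-0.2239, -0.0733, 0.05], "angular": [0, 0, 0.0347]}
    - {"dp": [-0.4478, -0.1465, 0.1], "angular": [0, 0, 0.0694]}
    - {"dp": [-0.6716, -0.2198, 0.15], "angular": [0, 0, 0.1042]}
    - {"dp": [-0.8955, -0.293, 0.2], "angular": [0, 0, 0.1389]}
    - {"dp": [-0.8955, -0.293, 0.2], "angular": [0, 0, 0.1389]}
    - {"dp": [-0.8955, -0.293, 0.2], "angular": [0, 0, 0.1389]}
    - {"dp": [-0.8955, -0.293, 0.2], "angular": [0, 0, 0.1389]}
    - {"dp": [-0.8955, -0.293, 0.2], "angular": [0, 0, 0.1389]}

```text
validation failed for argument at $.ta...
```

Call:
step_arm:
  targets:
    - {"dp": [-0.235, 0.0304, 0.0625], "angular": [0, 0, 0.0336]}
    - {"dp": [-0.47, 0.0609, 0.125], "angular": [0, 0, 0.0672]}
    - {"dp": [-0.705, 0.0913, 0.1875], "angular": [0, 0, 0.1008]}
    - {"dp": [-0.94, 0.1218, 0.25], "angular": [0, 0, 0.1344]}
    - {"dp": [-0.94, 0.1218, 0.25], "angular": [0, 0, 0.1344]}
    - {"dp": [-0.94, 0.1218, 0.25], "angular": [0, 0, 0.1344]}
    - {"dp": [-0.94, 0.1218, 0.25], "angular": [0, 0, 0.1344]}
    - {"dp": [-0.94, 0.1218, 0.25], "angular": [0, 0, 0.1344]}

```text
validation failed for argument at $.ta...
```

Call:
step_arm:
  targets:
    - {"dp": [-0.2239, -0.0733, 0.05], "angular": [0, 0, 0.0347], "fingers": 0.5}
    - {"dp": [-0.4478, -0.1465, 0.1], "angular": [0, 0, 0.0694], "fingers": 0.5}
    - {"dp": [-0.6716, -0.2198, 0.15], "angular": [0, 0, 0.1042], "fingers": 0.5}
    - {"dp": [-0.8955, -0.293, 0.2], "angular": [0, 0, 0.1389], "fingers": 0.5}
    - {"dp": [-0.8955, -0.293, 0.2], "angular": [0, 0, 0.1389], "fingers": 0.5}
    - {"dp": [-0.8955, -0.293, 0.2], "angular": [0, 0, 0.1389], "fingers": 0.5}
    - {"dp": [-0.8955, -0.293, 0.2], "angular": [0, 0, 0.1389], "fingers": 0.5}
    - {"dp": [-0.8955, -0.293, 0.2], "angular": [0, 0, 0.1389], "fingers": 0.5}

```text
time: 3.2
tool_pos: [370.7, 236.0, 160.3]
tcp_rot: [180.0, -0.0, 112.1]
ft_force: [0.3, 0.1, -0.3]
finger_gap: 42.9
grip_force: 0.0
```

Call:
step_arm:
  targets:
    - {"dp": [-0.235, 0.0304, 0.0625], "angular": [0, 0, 0.0336], "fingers": 0.5}
    - {"dp": [-0.47, 0.0609, 0.125], "angular": [0, 0, 0.0672], "fingers": 0.5}
    - {"dp": [-0.705, 0.0913, 0.1875], "angular": [0, 0, 0.1008], "fingers": 0.5}
    - {"dp": [-0.94, 0.1218, 0.25], "angular": [0, 0, 0.1344], "fingers": 0.5}
    - {"dp": [-0.94, 0.1218, 0.25], "angular": [0, 0, 0.1344], "fingers": 0.5}
    - {"dp": [-0.94, 0.1218, 0.25], "angular": [0, 0, 0.1344], "fingers": 0.5}
    - {"dp": [-0.94, 0.1218, 0.25], "angular": [0, 0, 0.1344], "fingers": 0.5}
    - {"dp": [-0.94, 0.1218, 0.25], "angular": [0, 0, 0.1344], "fingers": 0.5}

```text
time: 4.2
tool_pos: [463.9, 70.8, 110.4]
tcp_rot: [180.0, -0.0, 87.9]
ft_force: [0.3, 0.0, 0.3]
finger_gap: 42.5
grip_force: 0.0
```

```bash
python3 plan.py 464 69.8 27 87.8
python3 - <<'E'
from h import *
s=sense(); print(np.round(s['tool_pos'],2),np.round(s['tcp_rot'],2),s['time'],s['finger_gap'])
im=snapshot('scene'); t=snapshot('top')
cv2.imwrite('pics/g3.png',np.vstack([cv2.resize(im[100:240,80:280],(714,300)),cv2.resize(t[170:260,100:240],(714,300))]))
E
```

```text
dp [0.0, 0.0, 0.415] ang [0, 0, 0.0] cmd -> [464.0, 69.8, 26.99, 87.8] half [0.0, 0.0, 0.2075]
[463.93  70.83 110.39] [ 1.7996e+02 -1.0000e-02  8.7920e+01] 4.2 42.492168605287524
```

View pics/g3.png

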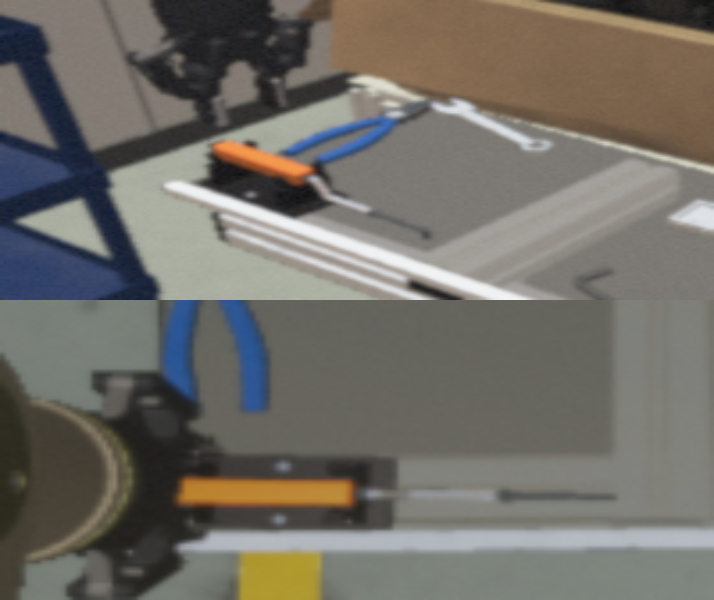

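Call:
step_arm:
  targets:
    - {"dp": [0, 0, 0.07], "angular": [0, 0, 0], "fingers": 0.5}
    - {"dp": [0, 0, 0.14], "angular": [0, 0, 0], "fingers": 0.5}
    - {"dp": [0, 0, 0.21], "angular": [0, 0, 0], "fingers": 0.5}
    - {"dp": [0, 0, 0.28], "angular": [0, 0, 0], "fingers": 0.5}
    - {"dp": [0, 0, 0.34], "angular": [0, 0, 0], "fingers": 0.5}
    - {"dp": [0, 0, 0.39], "angular": [0, 0, 0], "fingers": 0.5}
    - {"dp": [0, 0, 0.415], "angular": [0, 0, 0], "fingers": 0.5}
    - {"dp": [0, 0, 0.415], "angular": [0, 0, 0], "fingers": 0.5}

```text
time: 5.3
tool_pos: [463.8, 69.8, 26.7]
tcp_rot: [-180.0, 0.0, 87.8]
ft_force: [0.0, -0.1, -0.6]
finger_gap: 42.6
grip_force: 0.0
```

Call:
step_arm:
  targets:
    - {"dp": [0, 0, 0], "angular": [0, 0, 0], "fingers": 0.6}
    - {"dp": [0, 0, 0], "angular": [0, 0, 0], "fingers": 0.7}
    - {"dp": [0, 0, 0], "angular": [0, 0, 0], "fingers": 0.78}
    - {"dp": [0, 0, 0], "angular": [0, 0, 0], "fingers": 0.85}
    - {"dp": [0, 0, 0], "angular": [0, 0, 0], "fingers": 0.9}
    - {"dp": [0, 0, 0], "angular": [0, 0, 0], "fingers": 1}
    - {"dp": [0, 0, 0], "angular": [0, 0, 0], "fingers": 1}
    - {"dp": [0, 0, 0], "angular": [0, 0, 0], "fingers": 1}
  newtons: 60

```text
time: 6.3
tool_pos: [464.4, 69.8, 27.5]
tcp_rot: [180.0, -0.0, 87.8]
ft_force: [-1.6, -0.2, 5.6]
finger_gap: 17.1
grip_force: 59.2
```

Run:
```python
from h import *
s=sense(); print({k:np.round(s[k],2).tolist() for k in('time','tool_pos','tcp_rot','ft_force','wrist_torque','finger_gap','grip_force')})
```

```text
{'time': 6.3, 'tool_pos': [464.36, 69.81, 27.46], 'tcp_rot': [179.96, -0.0, 87.8], 'ft_force': [-1.59, -0.2, 5.59], 'wrist_torque': [0.03, 0.25, -0.03], 'finger_gap': 17.06, 'grip_force': 59.21}
```

```bash
python3 plan.py 464 69.8 95 87.8; python3 plan.py 535 -8 95 90; python3 plan.py 606 -85 85 92.9
python3 - <<'E'
from h import *
for z in(0,20):
    print(z,[np.round(atz('top',(100+u/2.667,110+v/2.667),z),0)[:2] for u,v in((320,75),(320,280),(373,75),(373,280))])
    print(z,[np.round(atz('scene',(100+u/2.857,130+v/2.857),z),0)[:2] for u,v in((450,130),(290,245),(485,165),(345,275),(485,140))])
E
```

```text
dp [0.0, 0.0, -0.34] ang [0, 0, 0.0] cmd -> [464.0, 69.8, 94.99, 87.8] half [0.0, 0.0, -0.17]
dp [-0.3751, 0.3697, -0.0] ang [0, 0, -0.0122] cmd -> [535.0, -8.0, 94.99, 90.0] half [-0.1876, 0.1848, -0.0]
dp [-0.385, 0.355, 0.05] ang [0, 0, -0.0161] cmd -> [606.0, -85.0, 84.99, 92.9] half [-0.1925, 0.1775, 0.025]
0 [array([695., -99.]), array([494., -99.]), array([ 694., -152.]), array([ 493., -150.])]
0 [array([ 683., -114.]), array([ 458., -105.]), array([ 657., -175.]), array([ 458., -168.]), array([ 691., -152.])]
20 [array([ 689., -102.]), array([ 493., -101.]), array([ 689., -152.]), array([ 492., -151.])]
20 [array([ 660., -130.]), array([ 442., -122.]), array([ 635., -189.]), array([ 442., -182.]), array([ 668., -167.])]
```

Call:
step_arm:
  targets:
    - {"dp": [0, 0, -0.01], "angular": [0, 0, 0], "fingers": 1}
    - {"dp": [0, 0, -0.03], "angular": [0, 0, 0], "fingers": 1}
    - {"dp": [0, 0, -0.07], "angular": [0, 0, 0], "fingers": 1}
    - {"dp": [0, 0, -0.13], "angular": [0, 0, 0], "fingers": 1}
    - {"dp": [0, 0, -0.2], "angular": [0, 0, 0], "fingers": 1}
    - {"dp": [0, 0, -0.27], "angular": [0, 0, 0], "fingers": 1}
    - {"dp": [0, 0, -0.32], "angular": [0, 0, 0], "fingers": 1}
    - {"dp": [0, 0, -0.34], "angular": [0, 0, 0], "fingers": 1}

```text
time: 7.3
tool_pos: [464.5, 69.8, 96.1]
tcp_rot: [179.9, -0.0, 87.8]
ft_force: [-0.7, 0.7, -2.0]
finger_gap: 17.1
grip_force: 58.5
```

Call:
step_arm:
  targets:
    - {"dp": [-0.037, 0.037, 0], "angular": [0, 0, -0.002], "fingers": 1}
    - {"dp": [-0.13, 0.129, 0.005], "angular": [0, 0, -0.006], "fingers": 1}
    - {"dp": [-0.26, 0.257, 0.015], "angular": [0, 0, -0.01], "fingers": 1}
    - {"dp": [-0.4, 0.396, 0.025], "angular": [0, 0, -0.016], "fingers": 1}
    - {"dp": [-0.54, 0.535, 0.035], "angular": [0, 0, -0.021], "fingers": 1}
    - {"dp": [-0.65, 0.644, 0.045], "angular": [0, 0, -0.025], "fingers": 1}
    - {"dp": [-0.73, 0.723, 0.05], "angular": [0, 0, -0.0283], "fingers": 1}
    - {"dp": [-0.7462, 0.7392, 0.05], "angular": [0, 0, -0.0283], "fingers": 1}

```text
time: 8.3
tool_pos: [606.2, -86.6, 83.8]
tcp_rot: [-179.9, -0.0, 92.8]
ft_force: [-0.6, -0.3, -1.2]
finger_gap: 17.0
grip_force: 58.7
```

Run:
```python
from h import *
sense()
a=snapshot('scene'); b=snapshot('top'); s=sense()
print({k:np.round(s[k],2).tolist() for k in('time','tool_pos','tcp_rot','ft_force','wrist_torque','finger_gap','grip_force')})
cv2.imwrite('pics/scene4.png',a);cv2.imwrite('pics/top4.png',b)
for n in('scene','top'):
    for l in('pick_collet','pick_handle'):
        for d in pinpoint(n,l)[:1]: print(n,l,d['at'],d['conf'])
cv2.imwrite('pics/v4.png',np.vstack([cv2.resize(a[140:260,190:350],(720,300))*1,cv2.resize(b[130:210,190:350],(720,300))]))
u=np.array([np.cos(np.radians(-87.1)),np.sin(np.radians(-87.1)),0])
h=np.array(s['tool_pos'])+[0,0,17.5]
for n in('scene','top'):
    print(n,'collet',proj(n,h+120*u+[0,0,-20]),'tip170',proj(n,h+170*u+[0,0,-32.5]),'shank end',proj(n,h+172*u-[0,0,17.5]))
```

```text
{'time': 8.4, 'tool_pos': [605.61, -85.34, 84.1], 'tcp_rot': [-179.92, -0.03, 92.85], 'ft_force': [0.06, -0.09, -2.48], 'wrist_torque': [0.0, 0.08, -0.02], 'finger_gap': 16.82, 'grip_force': 58.71}
scene pick_collet [270.1, 177.7] 0.78
scene pick_handle [233.4, 155.5] 0.84
top pick_collet [263.4, 163.4] 0.84
top pick_handle [209.3, 163.7] 0.51
scene collet [270.98215196 175.09456421] tip170 [288.05888085 186.01552491] shank end [289.25816375 181.39189161]
top collet [261.11990286 162.58450027] tip170 [281.90970153 162.27387235] shank end [283.18973108 160.94039511]
```

View pics/v4.png

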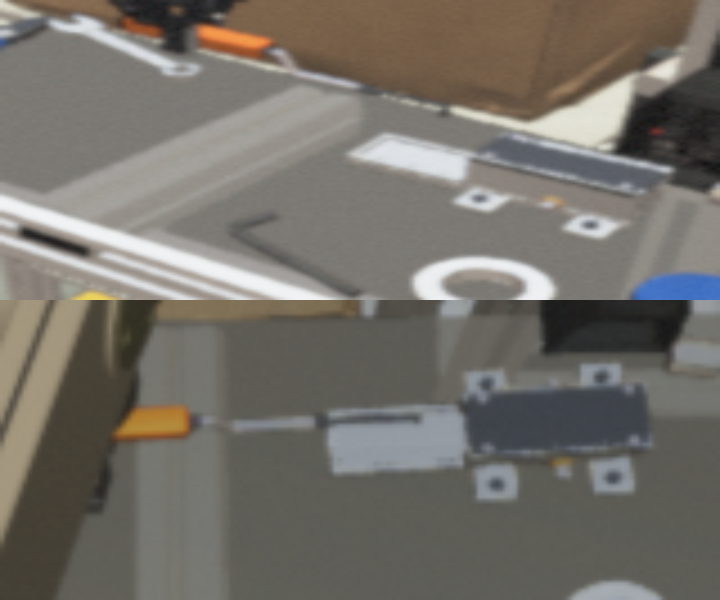

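```bash
python3 plan.py 606 -85 29 92.9
```

```text
dp [0.0, -0.0, 0.28] ang [0, 0, -0.0] cmd -> [606.0, -85.0, 28.99, 92.9] half [0.0, -0.0, 0.14]
```

Call:
step_arm:
  targets:
    - {"dp": [0, 0, 0.03], "angular": [0, 0, 0], "fingers": 1}
    - {"dp": [0, 0, 0.08], "angular": [0, 0, 0], "fingers": 1}
    - {"dp": [0, 0, 0.13], "angular": [0, 0, 0], "fingers": 1}
    - {"dp": [0, 0, 0.18], "angular": [0, 0, 0], "fingers": 1}
    - {"dp": [0, 0, 0.23], "angular": [0, 0, 0], "fingers": 1}
    - {"dp": [0, 0, 0.26], "angular": [0, 0, 0], "fingers": 1}
    - {"dp": [0, 0, 0.28], "angular": [0, 0, 0], "fingers": 1}
    - {"dp": [0, 0, 0.28], "angular": [0, 0, 0], "fingers": 1}

```text
time: 9.6
tool_pos: [605.9, -85.0, 28.8]
tcp_rot: [-180.0, -0.0, 92.9]
ft_force: [0.1, -0.3, -1.0]
finger_gap: 16.9
grip_force: 58.7
```

Run:
```python
from h import *
sense()
a=snapshot('scene'); b=snapshot('top'); s=sense()
print({k:np.round(s[k],2).tolist() for k in('time','tool_pos','tcp_rot','ft_force','wrist_torque')})
cv2.imwrite('pics/v5.png',np.vstack([cv2.resize(a[165:235,240:340],(700,290),interpolation=2),cv2.resize(b[140:185,240:340],(700,300),interpolation=2)]))
```

```text
{'time': 9.7, 'tool_pos': [606.29, -85.08, 29.35], 'tcp_rot': [179.97, 0.01, 92.9], 'ft_force': [0.65, -0.18, -1.51], 'wrist_torque': [-0.0, 0.0, 0.03]}
```

View pics/v5.png

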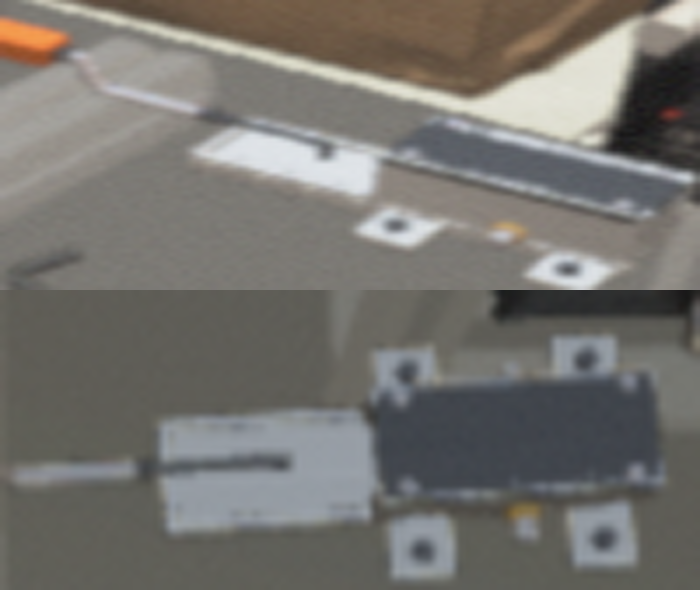

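Run:
```python
from h import *
b=snapshot('top'); cv2.imwrite('pics/top6.png',b); g=b.astype(float).mean(2)
us=np.arange(264,281); c=[];e1=[];e2=[]
for u in us:
    col=g[150:182,u]; r=np.arange(150,182)
    # outer edges of bright ledge: half level crossing
    bg=(g[150:154,u].mean()); top=np.percentile(col,85); h=(col>(bg+top)/2); i=np.where(h)[0]
    f=lambda i0,i1: r[i0]+((bg+top)/2-col[i0])/(col[i1]-col[i0])*(r[i1]-r[i0])
    e1.append(f(i[0]-1,i[0])); e2.append(f(i[-1],i[-1]+1))
    k=(r>e1[-1]+4)&(r<e2[-1]-4); w=np.clip(np.median(col[k])+10-col[k]-18,0,None); c.append((w*r[k]).sum()/w.sum() if w.sum()>0 else np.nan)
print(np.round(e1,1),np.round(e2,1),np.round(c,1))
m=(np.array(e1)+np.array(e2))/2; c=np.array(c); ok=~np.isnan(c)
pm=np.polyfit(us,m,1); pc=np.polyfit(us[ok],c[ok],1)
for nm,p,z in(('ledge',pm,13),('shank',pc,25)):
    P=[atz('top',(u,np.polyval(p,u)),z) for u in(265,280)]; d=P[1]-P[0]; print(nm,np.round(P,1).tolist(),np.degrees(np.arctan2(d[1],d[0])))
```

```text
[158.9 158.7 158.8 158.7 158.5 158.6 158.6 158.6 158.6 158.5 158.6 158.4
 158.2 158.2 158.1 157.8 157.8] [175.9 175.9 175.7 175.7 175.6 175.7 175.7 175.5 175.5 175.1 174.8 174.8
 174.7 174.8 174.8 175.  174.8] [166.  166.  166.  165.8 165.7 165.7 165.7 165.4 165.5 165.4 165.4 165.2
 165.2 165.2 165.2 165.1 165.3]
ledge [[613.0, -215.7, 13.0], [615.2, -254.1, 13.0]] -86.75334373347067
shank [[614.4, -215.5, 25.0], [616.1, -253.3, 25.0]] -87.52380474809189
```

```bash
python3 plan.py 603.9 -85 26 93.3
```

```text
dp [0.0006, -0.0105, 0.015] ang [0, 0, -0.0022] cmd -> [603.9, -84.99, 25.99, 93.29] half [0.0003, -0.0052, 0.0075]
```

Call:
step_arm:
  targets:
    - {"dp": [0.0005, -0.005, 0.002], "angular": [0, 0, -0.001], "fingers": 1}
    - {"dp": [0.0005, -0.0105, 0.005], "angular": [0, 0, -0.0022], "fingers": 1}
    - {"dp": [0.0005, -0.0105, 0.007], "angular": [0, 0, -0.0022], "fingers": 1}
    - {"dp": [0.0005, -0.0105, 0.009], "angular": [0, 0, -0.0022], "fingers": 1}
    - {"dp": [0.0005, -0.0105, 0.011], "angular": [0, 0, -0.0022], "fingers": 1}
    - {"dp": [0.0005, -0.0105, 0.013], "angular": [0, 0, -0.0022], "fingers": 1}
    - {"dp": [0.0005, -0.0105, 0.015], "angular": [0, 0, -0.0022], "fingers": 1}
    - {"dp": [0.0005, -0.0105, 0.015], "angular": [0, 0, -0.0022], "fingers": 1}

```text
time: 10.75
tool_pos: [603.8, -85.0, 25.9]
tcp_rot: [-180.0, -0.0, 93.3]
ft_force: [-0.3, 1.1, -2.0]
finger_gap: 17.0
grip_force: 58.7
```

```bash
cat > st.py <<'E'
from h import *
s=sense(); print({k:np.round(s[k],2).tolist() for k in('time','tool_pos','tcp_rot','ft_force','wrist_torque','finger_gap')})
E
python3 st.py
```

```text
{'time': 10.75, 'tool_pos': [603.85, -85.01, 25.93], 'tcp_rot': [-179.99, -0.0, 93.29], 'ft_force': [-0.29, 1.05, -2.03], 'wrist_torque': [0.03, 0.03, 0.01], 'finger_gap': 17.01}
```

Call:
step_arm:
  targets:
    - {"dp": [0, 0, 0.001], "angular": [0, 0, 0], "fingers": 1}
    - {"dp": [0, 0, 0.002], "angular": [0, 0, 0], "fingers": 1}
    - {"dp": [0, 0, 0.003], "angular": [0, 0, 0], "fingers": 1}
    - {"dp": [0, 0, 0.004], "angular": [0, 0, 0], "fingers": 1}
    - {"dp": [0, 0, 0.005], "angular": [0, 0, 0], "fingers": 1}
    - {"dp": [0, 0, 0.006], "angular": [0, 0, 0], "fingers": 1}
    - {"dp": [0, 0, 0.007], "angular": [0, 0, 0], "fingers": 1}
    - {"dp": [0, 0, 0.008], "angular": [0, 0, 0], "fingers": 1}

```text
time: 11.75
tool_pos: [604.0, -85.0, 24.5]
tcp_rot: [180.0, 0.0, 93.3]
ft_force: [0.8, 0.5, -0.6]
finger_gap: 16.9
grip_force: 58.7
```

```bash
python3 plan.py 603.9 -85 24.4 93.3; python3 st.py
```

```text
dp [-0.0, 0.0, 0.008] ang [0, 0, -0.0] cmd -> [603.9, -84.99, 24.39, 93.29] half [-0.0, 0.0, 0.004]
{'time': 11.75, 'tool_pos': [603.97, -84.98, 24.48], 'tcp_rot': [179.99, 0.0, 93.29], 'ft_force': [0.75, 0.46, -0.64], 'wrist_torque': [0.02, 0.08, -0.05], 'finger_gap': 16.86}
```

Call:
step_arm:
  targets:
    - {"dp": [0, 0, 0.001], "angular": [0, 0, 0], "fingers": 1}
    - {"dp": [0, 0, 0.002], "angular": [0, 0, 0], "fingers": 1}
    - {"dp": [0, 0, 0.003], "angular": [0, 0, 0], "fingers": 1}
    - {"dp": [0, 0, 0.004], "angular": [0, 0, 0], "fingers": 1}
    - {"dp": [0, 0, 0.005], "angular": [0, 0, 0], "fingers": 1}
    - {"dp": [0, 0, 0.006], "angular": [0, 0, 0], "fingers": 1}
    - {"dp": [0, 0, 0.007], "angular": [0, 0, 0], "fingers": 1}
    - {"dp": [0, 0, 0.007], "angular": [0, 0, 0], "fingers": 1}

```text
time: 12.75
tool_pos: [604.0, -85.0, 23.1]
tcp_rot: [180.0, 0.0, 93.3]
ft_force: [0.6, 1.1, 1.2]
finger_gap: 16.9
grip_force: 59.0
```

```bash
python3 plan.py 603.9 -85 23 93.3; python3 st.py
```

```text
dp [-0.0, 0.0, 0.007] ang [0, 0, -0.0] cmd -> [603.9, -84.99, 22.99, 93.29] half [-0.0, 0.0, 0.0035]
{'time': 12.75, 'tool_pos': [603.97, -85.01, 23.05], 'tcp_rot': [179.99, 0.0, 93.29], 'ft_force': [0.64, 1.13, 1.23], 'wrist_torque': [-0.1, -0.04, 0.06], 'finger_gap': 16.95}
```

```bash
python3 plan.py 608.7 -174.9 33.8 93.29
```

```text
dp [-0.4502, -0.0018, -0.054] ang [0, 0, 0.0] cmd -> [608.71, -174.9, 33.79, 93.29] half [-0.2251, -0.0009, -0.027]
```

Call:
step_arm:
  targets:
    - {"dp": [0, 0, -0.027], "angular": [0, 0, 0], "fingers": 1}
    - {"dp": [0, 0, -0.054], "angular": [0, 0, 0], "fingers": 1}
    - {"dp": [-0.05, 0, -0.054], "angular": [0, 0, 0], "fingers": 1}
    - {"dp": [-0.15, -0.001, -0.054], "angular": [0, 0, 0], "fingers": 1}
    - {"dp": [-0.26, -0.001, -0.054], "angular": [0, 0, 0], "fingers": 1}
    - {"dp": [-0.36, -0.0015, -0.054], "angular": [0, 0, 0], "fingers": 1}
    - {"dp": [-0.43, -0.0018, -0.054], "angular": [0, 0, 0], "fingers": 1}
    - {"dp": [-0.4502, -0.0018, -0.054], "angular": [0, 0, 0], "fingers": 1}

```text
time: 13.75
tool_pos: [608.6, -176.3, 33.7]
tcp_rot: [-180.0, -0.0, 93.2]
ft_force: [0.0, 0.3, -1.7]
finger_gap: 16.8
grip_force: 58.7
```

```bash
python3 st.py; python3 plan.py 608.97 -179.9 33.8 93.29
```

```text
{'time': 13.75, 'tool_pos': [608.63, -176.29, 33.71], 'tcp_rot': [-180.0, -0.0, 93.21], 'ft_force': [0.0, 0.35, -1.66], 'wrist_torque': [0.03, 0.02, -0.01], 'finger_gap': 16.84}
dp [-0.025, -0.0001, -0.0] ang [0, 0, 0.0] cmd -> [608.98, -179.9, 33.79, 93.29] half [-0.0125, -0.0, -0.0]
```

Call:
step_arm:
  targets:
    - {"dp": [-0.005, 0, 0], "angular": [0, 0, 0], "fingers": 1}
    - {"dp": [-0.009, 0, 0], "angular": [0, 0, 0], "fingers": 1}
    - {"dp": [-0.013, 0, 0], "angular": [0, 0, 0], "fingers": 1}
    - {"dp": [-0.016, 0, 0], "angular": [0, 0, 0], "fingers": 1}
    - {"dp": [-0.019, 0, 0], "angular": [0, 0, 0], "fingers": 1}
    - {"dp": [-0.021, 0, 0], "angular": [0, 0, 0], "fingers": 1}
    - {"dp": [-0.023, 0, 0], "angular": [0, 0, 0], "fingers": 1}
    - {"dp": [-0.025, 0, 0], "angular": [0, 0, 0], "fingers": 1}

```text
time: 14.75
tool_pos: [609.0, -180.0, 33.8]
tcp_rot: [-180.0, -0.0, 93.3]
ft_force: [-0.4, -0.5, -1.5]
finger_gap: 16.7
grip_force: 58.7
```

```bash
python3 st.py; python3 plan.py 609.11 -182.3 33.8 93.29
```

```text
{'time': 14.75, 'tool_pos': [608.98, -179.96, 33.78], 'tcp_rot': [-180.0, -0.0, 93.29], 'ft_force': [-0.36, -0.47, -1.49], 'wrist_torque': [0.04, 0.01, 0.03], 'finger_gap': 16.75}
dp [-0.012, -0.0, -0.0] ang [0, 0, 0.0] cmd -> [609.11, -182.29, 33.79, 93.29] half [-0.006, -0.0, -0.0]
```

Call:
step_arm:
  targets:
    - {"dp": [-0.0015, 0, 0], "angular": [0, 0, 0], "fingers": 1}
    - {"dp": [-0.003, 0, 0], "angular": [0, 0, 0], "fingers": 1}
    - {"dp": [-0.0045, 0, 0], "angular": [0, 0, 0], "fingers": 1}
    - {"dp": [-0.006, 0, 0], "angular": [0, 0, 0], "fingers": 1}
    - {"dp": [-0.0075, 0, 0], "angular": [0, 0, 0], "fingers": 1}
    - {"dp": [-0.009, 0, 0], "angular": [0, 0, 0], "fingers": 1}
    - {"dp": [-0.0105, 0, 0], "angular": [0, 0, 0], "fingers": 1}
    - {"dp": [-0.012, 0, 0], "angular": [0, 0, 0], "fingers": 1}

```text
time: 15.75
tool_pos: [609.1, -182.3, 33.8]
tcp_rot: [-180.0, 0.0, 93.3]
ft_force: [-0.6, 0.4, -1.5]
finger_gap: 16.8
grip_force: 58.7
```

```bash
python3 st.py; python3 plan.py 609.24 -184.7 33.8 93.29
```

```text
{'time': 15.75, 'tool_pos': [609.12, -182.34, 33.79], 'tcp_rot': [-180.0, 0.0, 93.29], 'ft_force': [-0.61, 0.4, -1.5], 'wrist_torque': [0.06, -0.06, -0.02], 'finger_gap': 16.82}
dp [-0.0121, -0.0001, -0.0] ang [0, 0, 0.0] cmd -> [609.23, -184.71, 33.79, 93.29] half [-0.006, -0.0, -0.0]
```

Call:
step_arm:
  targets:
    - {"dp": [-0.0015, 0, 0], "angular": [0, 0, 0], "fingers": 1}
    - {"dp": [-0.003, 0, 0], "angular": [0, 0, 0], "fingers": 1}
    - {"dp": [-0.0045, 0, 0], "angular": [0, 0, 0], "fingers": 1}
    - {"dp": [-0.006, 0, 0], "angular": [0, 0, 0], "fingers": 1}
    - {"dp": [-0.0075, 0, 0], "angular": [0, 0, 0], "fingers": 1}
    - {"dp": [-0.009, 0, 0], "angular": [0, 0, 0], "fingers": 1}
    - {"dp": [-0.0105, 0, 0], "angular": [0, 0, 0], "fingers": 1}
    - {"dp": [-0.0121, 0, 0], "angular": [0, 0, 0], "fingers": 1}

```text
time: 16.75
tool_pos: [609.3, -184.8, 33.8]
tcp_rot: [-180.0, 0.0, 93.3]
ft_force: [1.2, -0.3, -1.5]
finger_gap: 17.0
grip_force: 58.7
```

```bash
python3 st.py; python3 plan.py 609.36 -187.1 33.8 93.29
```

```text
{'time': 16.75, 'tool_pos': [609.28, -184.76, 33.8], 'tcp_rot': [-180.0, 0.0, 93.29], 'ft_force': [1.18, -0.28, -1.48], 'wrist_torque': [-0.0, 0.05, 0.02], 'finger_gap': 16.97}
dp [-0.012, -0.0001, -0.0] ang [0, 0, 0.0] cmd -> [609.35, -187.11, 33.79, 93.29] half [-0.006, -0.0, -0.0]
```

Call:
step_arm:
  targets:
    - {"dp": [-0.0015, 0, 0], "angular": [0, 0, 0], "fingers": 1}
    - {"dp": [-0.003, 0, 0], "angular": [0, 0, 0], "fingers": 1}
    - {"dp": [-0.0045, 0, 0], "angular": [0, 0, 0], "fingers": 1}
    - {"dp": [-0.006, 0, 0], "angular": [0, 0, 0], "fingers": 1}
    - {"dp": [-0.0075, 0, 0], "angular": [0, 0, 0], "fingers": 1}
    - {"dp": [-0.009, 0, 0], "angular": [0, 0, 0], "fingers": 1}
    - {"dp": [-0.0105, 0, 0], "angular": [0, 0, 0], "fingers": 1}
    - {"dp": [-0.012, 0, 0], "angular": [0, 0, 0], "fingers": 1}

```text
time: 17.75
tool_pos: [609.4, -186.4, 33.7]
tcp_rot: [-180.0, -0.1, 93.3]
ft_force: [-0.5, 5.3, -1.0]
finger_gap: 17.2
grip_force: 58.8
```

```bash
python3 st.py; python3 plan.py 609.48 -189.5 33.8 93.29
```

```text
{'time': 17.75, 'tool_pos': [609.37, -186.44, 33.73], 'tcp_rot': [-179.99, -0.06, 93.3], 'ft_force': [-0.47, 5.3, -0.96], 'wrist_torque': [0.87, 0.1, 0.03], 'finger_gap': 17.21}
dp [-0.012, -0.0, -0.0] ang [0, 0, 0.0] cmd -> [609.49, -189.5, 33.79, 93.29] half [-0.006, -0.0, -0.0]
```

```bash
python3 - <<'E'
import json; json.dump([609.35,-187.11,33.79,93.29],open('cmd.json','w'))
E
python3 plan.py 609.23 -184.4 28.6 93.29
```

```text
dp [0.0136, 0.0002, 0.0259] ang [0, 0, -0.0] cmd -> [609.23, -184.39, 28.61, 93.29] half [0.0068, 0.0001, 0.013]
```

Call:
step_arm:
  targets:
    - {"dp": [0.007, 0, 0], "angular": [0, 0, 0], "fingers": 1}
    - {"dp": [0.0136, 0.0002, 0], "angular": [0, 0, 0], "fingers": 1}
    - {"dp": [0.0136, 0.0002, 0.004], "angular": [0, 0, 0], "fingers": 1}
    - {"dp": [0.0136, 0.0002, 0.009], "angular": [0, 0, 0], "fingers": 1}
    - {"dp": [0.0136, 0.0002, 0.014], "angular": [0, 0, 0], "fingers": 1}
    - {"dp": [0.0136, 0.0002, 0.018], "angular": [0, 0, 0], "fingers": 1}
    - {"dp": [0.0136, 0.0002, 0.022], "angular": [0, 0, 0], "fingers": 1}
    - {"dp": [0.0136, 0.0002, 0.0259], "angular": [0, 0, 0], "fingers": 1}

```text
time: 18.75
tool_pos: [609.3, -184.4, 28.6]
tcp_rot: [180.0, 0.0, 93.3]
ft_force: [0.2, 0.2, -2.4]
finger_gap: 16.8
grip_force: 58.7
```

```bash
python3 st.py; python3 plan.py 609.23 -184.4 25.2 93.29
```

```text
{'time': 18.75, 'tool_pos': [609.3, -184.4, 28.56], 'tcp_rot': [180.0, 0.0, 93.29], 'ft_force': [0.21, 0.19, -2.42], 'wrist_torque': [0.07, 0.05, -0.03], 'finger_gap': 16.8}
dp [-0.0, -0.0, 0.017] ang [0, 0, -0.0] cmd -> [609.23, -184.39, 25.21, 93.29] half [-0.0, -0.0, 0.0085]
```

Call:
step_arm:
  targets:
    - {"dp": [0, 0, 0.0025], "angular": [0, 0, 0], "fingers": 1}
    - {"dp": [0, 0, 0.005], "angular": [0, 0, 0], "fingers": 1}
    - {"dp": [0, 0, 0.0075], "angular": [0, 0, 0], "fingers": 1}
    - {"dp": [0, 0, 0.01], "angular": [0, 0, 0], "fingers": 1}
    - {"dp": [0, 0, 0.0125], "angular": [0, 0, 0], "fingers": 1}
    - {"dp": [0, 0, 0.015], "angular": [0, 0, 0], "fingers": 1}
    - {"dp": [0, 0, 0.017], "angular": [0, 0, 0], "fingers": 1}
    - {"dp": [0, 0, 0.017], "angular": [0, 0, 0], "fingers": 1}

```text
time: 19.75
tool_pos: [609.3, -184.4, 25.2]
tcp_rot: [-180.0, -0.0, 93.3]
ft_force: [0.0, 0.7, -1.7]
finger_gap: 17.0
grip_force: 58.7
```

```bash
python3 st.py; python3 plan.py 608.95 -179 25.2 93.29
```

```text
{'time': 19.75, 'tool_pos': [609.26, -184.4, 25.17], 'tcp_rot': [-180.0, -0.0, 93.29], 'ft_force': [0.03, 0.73, -1.65], 'wrist_torque': [0.06, -0.02, 0.01], 'finger_gap': 16.99}
dp [0.027, 0.0001, 0.0001] ang [0, 0, -0.0] cmd -> [608.94, -179.0, 25.19, 93.29] half [0.0135, 0.0, 0.0]
```

Hook is in the window. Pull gently the first 5.4 mm and watch the force.

Call:
step_arm:
  targets:
    - {"dp": [0.0035, 0, 0], "angular": [0, 0, 0], "fingers": 1}
    - {"dp": [0.007, 0, 0], "angular": [0, 0, 0], "fingers": 1}
    - {"dp": [0.0105, 0, 0], "angular": [0, 0, 0], "fingers": 1}
    - {"dp": [0.014, 0, 0], "angular": [0, 0, 0], "fingers": 1}
    - {"dp": [0.0175, 0, 0], "angular": [0, 0, 0], "fingers": 1}
    - {"dp": [0.021, 0, 0], "angular": [0, 0, 0], "fingers": 1}
    - {"dp": [0.024, 0, 0], "angular": [0, 0, 0], "fingers": 1}
    - {"dp": [0.027, 0, 0], "angular": [0, 0, 0], "fingers": 1}

```text
time: 20.75
tool_pos: [609.0, -179.3, 25.3]
tcp_rot: [180.0, 0.0, 93.3]
ft_force: [0.6, -5.0, -3.4]
finger_gap: 17.2
grip_force: 58.6
```

```bash
python3 st.py; python3 plan.py 607.35 -149 25.2 93.29
```

```text
{'time': 20.75, 'tool_pos': [609.01, -179.28, 25.27], 'tcp_rot': [179.99, 0.02, 93.28], 'ft_force': [0.58, -5.0, -3.38], 'wrist_torque': [-0.76, -0.06, -0.04], 'finger_gap': 17.17}
dp [0.1502, 0.0007, -0.0] ang [0, 0, -0.0] cmd -> [607.36, -149.0, 25.19, 93.29] half [0.0751, 0.0004, -0.0]
```

Call:
step_arm:
  targets:
    - {"dp": [0.015, 0.0001, 0], "angular": [0, 0, 0], "fingers": 1}
    - {"dp": [0.035, 0.0002, 0], "angular": [0, 0, 0], "fingers": 1}
    - {"dp": [0.055, 0.0003, 0], "angular": [0, 0, 0], "fingers": 1}
    - {"dp": [0.075, 0.0004, 0], "angular": [0, 0, 0], "fingers": 1}
    - {"dp": [0.095, 0.0005, 0], "angular": [0, 0, 0], "fingers": 1}
    - {"dp": [0.115, 0.0006, 0], "angular": [0, 0, 0], "fingers": 1}
    - {"dp": [0.135, 0.0007, 0], "angular": [0, 0, 0], "fingers": 1}
    - {"dp": [0.1502, 0.0007, 0], "angular": [0, 0, 0], "fingers": 1}

```text
time: 21.75
tool_pos: [607.5, -148.9, 25.3]
tcp_rot: [180.0, 0.0, 93.3]
ft_force: [0.4, -4.8, -2.5]
finger_gap: 17.1
grip_force: 58.6
```

```bash
python3 st.py; python3 plan.py 605.2 -109 25.2 93.29
```

```text
{'time': 21.75, 'tool_pos': [607.45, -148.86, 25.31], 'tcp_rot': [179.99, 0.01, 93.3], 'ft_force': [0.4, -4.85, -2.51], 'wrist_torque': [-0.84, -0.05, -0.02], 'finger_gap': 17.08}
dp [0.2003, 0.0007, -0.0] ang [0, 0, -0.0] cmd -> [605.2, -109.0, 25.19, 93.29] half [0.1002, 0.0004, -0.0]
```

Call:
step_arm:
  targets:
    - {"dp": [0.025, 0.0001, 0], "angular": [0, 0, 0], "fingers": 1}
    - {"dp": [0.05, 0.0002, 0], "angular": [0, 0, 0], "fingers": 1}
    - {"dp": [0.075, 0.0003, 0], "angular": [0, 0, 0], "fingers": 1}
    - {"dp": [0.1, 0.0004, 0], "angular": [0, 0, 0], "fingers": 1}
    - {"dp": [0.125, 0.0005, 0], "angular": [0, 0, 0], "fingers": 1}
    - {"dp": [0.15, 0.0006, 0], "angular": [0, 0, 0], "fingers": 1}
    - {"dp": [0.175, 0.0007, 0], "angular": [0, 0, 0], "fingers": 1}
    - {"dp": [0.2003, 0.0007, 0], "angular": [0, 0, 0], "fingers": 1}

```text
time: 22.75
tool_pos: [605.2, -108.7, 25.2]
tcp_rot: [-180.0, -0.0, 93.3]
ft_force: [-0.3, 0.4, -2.3]
finger_gap: 16.8
grip_force: 58.7
```

```bash
python3 st.py; python3 plan.py 603.85 -83.5 25.2 93.29
```

```text
{'time': 22.75, 'tool_pos': [605.19, -108.68, 25.19], 'tcp_rot': [-180.0, -0.0, 93.29], 'ft_force': [-0.34, 0.37, -2.25], 'wrist_torque': [0.01, -0.01, -0.02], 'finger_gap': 16.8}
dp [0.1277, 0.0006, -0.0] ang [0, 0, -0.0] cmd -> [603.85, -83.49, 25.19, 93.29] half [0.0638, 0.0003, -0.0]
```

Call:
step_arm:
  targets:
    - {"dp": [0.02, 0.0001, 0], "angular": [0, 0, 0], "fingers": 1}
    - {"dp": [0.04, 0.0002, 0], "angular": [0, 0, 0], "fingers": 1}
    - {"dp": [0.06, 0.0003, 0], "angular": [0, 0, 0], "fingers": 1}
    - {"dp": [0.08, 0.0004, 0], "angular": [0, 0, 0], "fingers": 1}
    - {"dp": [0.098, 0.0005, 0], "angular": [0, 0, 0], "fingers": 1}
    - {"dp": [0.113, 0.0006, 0], "angular": [0, 0, 0], "fingers": 1}
    - {"dp": [0.123, 0.0006, 0], "angular": [0, 0, 0], "fingers": 1}
    - {"dp": [0.1277, 0.0006, 0], "angular": [0, 0, 0], "fingers": 1}

```text
time: 23.75
tool_pos: [603.9, -83.4, 25.2]
tcp_rot: [-180.0, 0.0, 93.3]
ft_force: [0.2, 0.1, -2.0]
finger_gap: 16.9
grip_force: 58.7
```

```bash
python3 st.py
python3 - <<'E'
from h import *
a=snapshot('scene'); b=snapshot('top')
for n in('scene','top'):
    for d in pinpoint(n,'key_center')[:2]: print(n,d['at'],round(d['conf'],2),np.round(atz(n,d['at'],13),1))
cv2.imwrite('pics/v7.png',np.vstack([cv2.resize(a[165:235,240:340],(700,290),interpolation=2),cv2.resize(b[140:185,240:340],(700,300),interpolation=2)]))
E
```

```text
{'time': 23.75, 'tool_pos': [603.88, -83.4, 25.21], 'tcp_rot': [-180.0, 0.0, 93.3], 'ft_force': [0.16, 0.09, -1.97], 'wrist_torque': [-0.02, 0.02, 0.0], 'finger_gap': 16.92}
scene [287.8, 205.4] 0.64 [ 610.1 -262.1   13. ]
top [282.8, 164.5] 0.42 [ 619.8 -261.3   13. ]
```

View pics/v7.png

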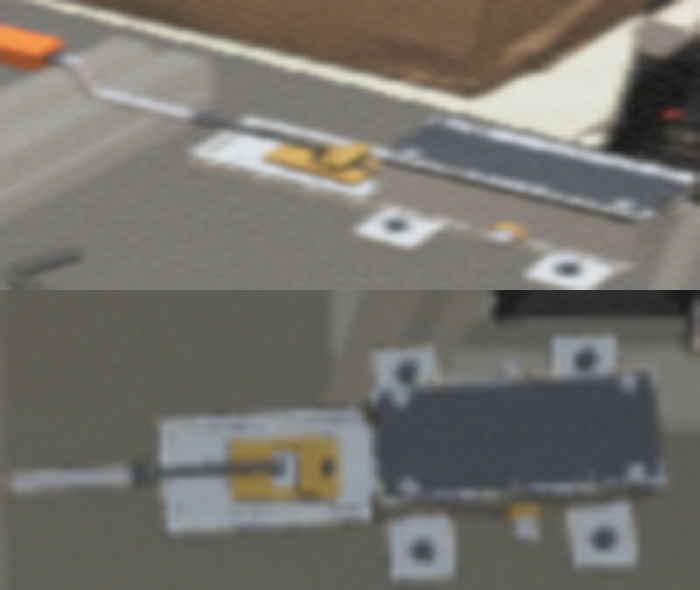

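```bash
python3 plan.py 603.95 -85.4 95 93.29; python3 plan.py 464 69.8 95 87.8;python3 plan.py 464 69.8 28 87.8
```

```text
dp [-0.0095, -0.0001, -0.3491] ang [0, 0, -0.0] cmd -> [603.94, -85.39, 95.01, 93.29] half [-0.0048, -0.0, -0.1746]
dp [0.8148, -0.654, 0.0001] ang [0, 0, 0.0305] cmd -> [464.01, 69.79, 94.99, 87.8] half [0.4074, -0.327, 0.0]
dp [0.0, -0.0, 0.335] ang [0, 0, 0.0] cmd -> [464.01, 69.79, 27.99, 87.8] half [0.0, -0.0, 0.1675]
```

Call:
step_arm:
  targets:
    - {"dp": [-0.0095, 0, 0], "angular": [0, 0, 0], "fingers": 1}
    - {"dp": [-0.0095, 0, 0], "angular": [0, 0, 0], "fingers": 1}
    - {"dp": [-0.0095, 0, -0.02], "angular": [0, 0, 0], "fingers": 1}
    - {"dp": [-0.0095, 0, -0.06], "angular": [0, 0, 0], "fingers": 1}
    - {"dp": [-0.0095, 0, -0.13], "angular": [0, 0, 0], "fingers": 1}
    - {"dp": [-0.0095, 0, -0.22], "angular": [0, 0, 0], "fingers": 1}
    - {"dp": [-0.0095, 0, -0.31], "angular": [0, 0, 0], "fingers": 1}
    - {"dp": [-0.0095, -0.0001, -0.3491], "angular": [0, 0, 0], "fingers": 1}

```text
time: 24.95
tool_pos: [605.2, -85.7, 97.7]
tcp_rot: [179.8, 0.1, 93.3]
ft_force: [-0.8, 0.2, -2.0]
finger_gap: 16.5
grip_force: 58.7
```

Call:
step_arm:
  targets:
    - {"dp": [0.04, -0.03, 0], "angular": [0, 0, 0.002], "fingers": 1}
    - {"dp": [0.14, -0.112, 0], "angular": [0, 0, 0.006], "fingers": 1}
    - {"dp": [0.28, -0.225, 0], "angular": [0, 0, 0.011], "fingers": 1}
    - {"dp": [0.43, -0.345, 0], "angular": [0, 0, 0.016], "fingers": 1}
    - {"dp": [0.58, -0.466, 0], "angular": [0, 0, 0.022], "fingers": 1}
    - {"dp": [0.71, -0.57, 0], "angular": [0, 0, 0.027], "fingers": 1}
    - {"dp": [0.79, -0.634, 0], "angular": [0, 0, 0.0305], "fingers": 1}
    - {"dp": [0.8148, -0.654, 0.0001], "angular": [0, 0, 0.0305], "fingers": 1}

```text
time: 25.95
tool_pos: [462.4, 70.7, 94.1]
tcp_rot: [-179.9, 0.0, 87.9]
ft_force: [0.5, 0.3, -0.9]
finger_gap: 17.1
grip_force: 58.8
```

```bash
python3 - <<'E'
from h import *
sense(); a=snapshot('scene'); b=snapshot('top')
cv2.imwrite('pics/v8.png',np.vstack([cv2.resize(a[130:250,110:350],(720,290),interpolation=2),cv2.resize(b[140:250,110:350],(720,300),interpolation=2)]))
E
python3 st.py
```

```text
{'time': 26.05, 'tool_pos': [463.4, 70.11, 94.57], 'tcp_rot': [-179.96, 0.0, 87.86], 'ft_force': [-0.38, -0.08, -1.87], 'wrist_torque': [0.05, -0.03, 0.01], 'finger_gap': 16.98}
```

View pics/v8.png

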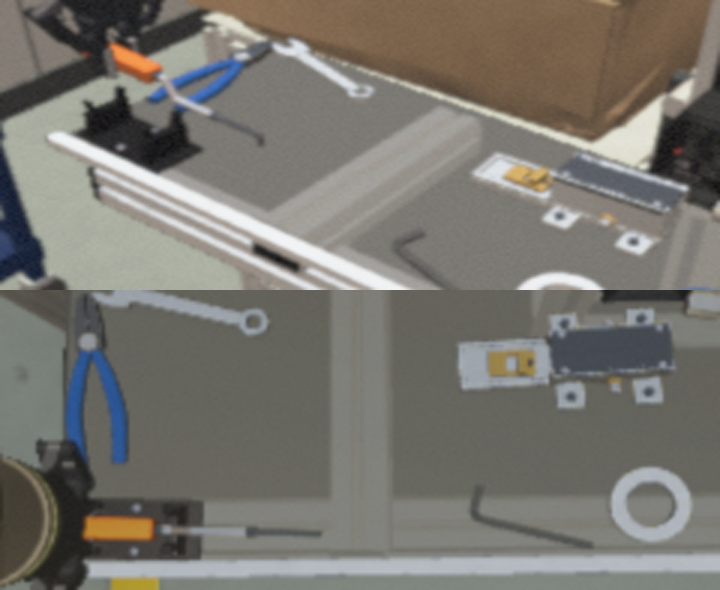

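Call:
step_arm:
  targets:
    - {"dp": [0, 0, 0.03], "angular": [0, 0, 0], "fingers": 1}
    - {"dp": [0, 0, 0.09], "angular": [0, 0, 0], "fingers": 1}
    - {"dp": [0, 0, 0.16], "angular": [0, 0, 0], "fingers": 1}
    - {"dp": [0, 0, 0.22], "angular": [0, 0, 0], "fingers": 1}
    - {"dp": [0, 0, 0.27], "angular": [0, 0, 0], "fingers": 1}
    - {"dp": [0, 0, 0.305], "angular": [0, 0, 0], "fingers": 1}
    - {"dp": [0, 0, 0.325], "angular": [0, 0, 0], "fingers": 1}
    - {"dp": [0, 0, 0.335], "angular": [0, 0, 0], "fingers": 1}

```text
time: 27.05
tool_pos: [464.2, 69.8, 28.0]
tcp_rot: [180.0, -0.0, 87.8]
ft_force: [-0.4, -0.8, -1.7]
finger_gap: 16.8
grip_force: 58.8
```

```bash
python3 st.py
```

```text
{'time': 27.05, 'tool_pos': [464.17, 69.81, 27.98], 'tcp_rot': [179.99, -0.0, 87.81], 'ft_force': [-0.4, -0.81, -1.74], 'wrist_torque': [0.01, 0.01, 0.01], 'finger_gap': 16.78}
```

Call:
step_arm:
  targets:
    - {"dp": [0, 0, 0.001], "angular": [0, 0, 0], "fingers": 1}
    - {"dp": [0, 0, 0.002], "angular": [0, 0, 0], "fingers": 1}
    - {"dp": [0, 0, 0.003], "angular": [0, 0, 0], "fingers": 1}
    - {"dp": [0, 0, 0.004], "angular": [0, 0, 0], "fingers": 1}
    - {"dp": [0, 0, 0.005], "angular": [0, 0, 0], "fingers": 1}
    - {"dp": [0, 0, 0.006], "angular": [0, 0, 0], "fingers": 1}
    - {"dp": [0, 0, 0.006], "angular": [0, 0, 0], "fingers": 1}
    - {"dp": [0, 0, 0.006], "angular": [0, 0, 0], "fingers": 1}

```text
time: 28.05
tool_pos: [464.2, 69.8, 27.5]
tcp_rot: [180.0, 0.0, 87.8]
ft_force: [-4.2, -0.6, 7.0]
finger_gap: 17.4
grip_force: 59.9
```

```bash
python3 st.py
```

```text
{'time': 28.05, 'tool_pos': [464.24, 69.8, 27.46], 'tcp_rot': [179.99, 0.0, 87.81], 'ft_force': [-4.2, -0.56, 7.02], 'wrist_torque': [-0.0, 0.57, -0.0], 'finger_gap': 17.36}
```

Call:
step_arm:
  targets:
    - {"dp": [0, 0, 0], "angular": [0, 0, 0], "fingers": 0.78}
    - {"dp": [0, 0, 0], "angular": [0, 0, 0], "fingers": 0.74}
    - {"dp": [0, 0, 0], "angular": [0, 0, 0], "fingers": 0.7}
    - {"dp": [0, 0, 0], "angular": [0, 0, 0], "fingers": 0.65}
    - {"dp": [0, 0, 0], "angular": [0, 0, 0], "fingers": 0.6}
    - {"dp": [0, 0, 0], "angular": [0, 0, 0], "fingers": 0.55}
    - {"dp": [0, 0, 0], "angular": [0, 0, 0], "fingers": 0.5}
    - {"dp": [0, 0, 0], "angular": [0, 0, 0], "fingers": 0.5}
  newtons: 20

```text
time: 29.05
tool_pos: [464.0, 69.8, 26.8]
tcp_rot: [-180.0, 0.0, 87.8]
ft_force: [0.3, 0.3, 0.2]
finger_gap: 42.8
grip_force: 0.0
```

Call:
step_arm:
  targets:
    - {"dp": [0, 0, -0.02], "angular": [0, 0, 0], "fingers": 0.5}
    - {"dp": [0, 0, -0.06], "angular": [0, 0, 0], "fingers": 0.5}
    - {"dp": [0, 0, -0.12], "angular": [0, 0, 0], "fingers": 0.5}
    - {"dp": [0, 0, -0.2], "angular": [0, 0, 0], "fingers": 0.5}
    - {"dp": [0, 0, -0.3], "angular": [0, 0, 0], "fingers": 0.5}
    - {"dp": [0, 0, -0.42], "angular": [0, 0, 0], "fingers": 0.5}
    - {"dp": [0, 0, -0.55], "angular": [0, 0, 0], "fingers": 0.5}
    - {"dp": [0, 0, -0.6], "angular": [0, 0, 0], "fingers": 0.5}

```text
time: 30.05
tool_pos: [465.4, 69.8, 149.7]
tcp_rot: [179.8, -0.0, 87.8]
ft_force: [-0.2, 0.1, -1.7]
finger_gap: 42.6
grip_force: 0.0
```

```bash
python3 - <<'E'
from h import *
sense(); a=snapshot('scene'); b=snapshot('top')
cv2.imwrite('pics/v9.png',np.vstack([cv2.resize(a[130:250,110:350],(720,290),interpolation=2),cv2.resize(b[140:250,110:350],(720,300),interpolation=2)]))
ms=orange(a,(130,160,172,190)); mt=orange(b,(120,215,180,240))
for d in([('scene',ms)],[('top',mt)]):
    p,f=fit(d,[((-48,48),(-9,9),(36,54))],np.array([462,65,-np.pi/2])); print(np.round(p[:2],1),np.degrees(p[2]),f)
E
python3 st.py
```

```text
[465.   68.4] -93.30731598091738 0.19463505926388025
[465.7  68.3] -92.54563473644562 0.07521463232549463
{'time': 30.15, 'tool_pos': [465.08, 69.81, 148.53], 'tcp_rot': [179.82, -0.01, 87.8], 'ft_force': [-0.42, -0.23, -0.66], 'wrist_torque': [0.01, 0.0, -0.04], 'finger_gap': 42.67}
```

View pics/v9.png

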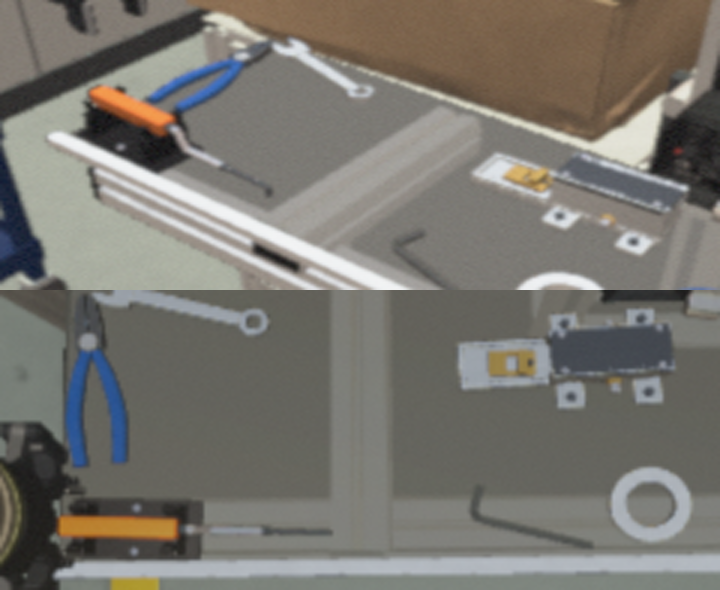

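```bash
python3 -c "
from bench import *
print(hand_in())"
```

```text
the job is handed in; nothing more can be done
None
```

I handed the job in at about 30 s. The last pictures show the key lying flat on the ledge, clear of the slot mouth by an estimated 10 mm, and the pick back in both saddles. The most force I saw at the hook was about 5 N, both touching the rib and pulling.

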